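# Fetch the spatula out from under the dish rack

### The job

The wooden spatula has slipped under the wire dish rack, and it is longer than the rack's one large opening in every direction. Reach down through that opening, take the spatula, tilt it and work it out endways up through the opening without forcing it against the wires, and finish while still holding it still and level in the gripper, wholly clear of everything and roughly 10 to 20 cm above the rack's opening. Do not put it down at the end, and leave the other things on and around the rack where they are.

Things in the scene. Friction and masses are not known exactly. Their poses are not given: they have to be found in the camera images.
- rack: Fixed steel-wire dish rack, 350 x 200 mm, top 55 mm high, wires 4-6 mm thick, 49 mm free below. Origin on the worktop under the centre of its one large opening; x along its length (away from the robot), z up. Outline x -195..+155, y -100..+100 mm; opening clear x -82..+82, y -69..+69 mm; elsewhere close wires. Side rails at 9, 30 and 52 mm height keep things from sliding out.
- opening (a point): Centre of the rack's large opening, at the level of the wires' top (55 mm above the worktop).
- spatula: Wooden spatula, 250 mm, 60-120 g, flat on the worktop under the rack, within 4 degrees of its x axis, blade at the far (+x) end. Both ends lie under wires. Origin on the underside, 95 mm from blade end, 155 mm from handle end; x to the blade, z up. Blade 50 wide, 7 thick (x +20..+95 mm); shoulders 18 to 46 wide, 10 thick (-15..+33); flat-sided handle 18 wide, 14 high (-155..+7). Balance near x = -25.
- blade_end (a point): End of the spatula's blade, 95 mm ahead of the spatula's origin, 5 mm above its underside.
- handle_end (a point): End of the spatula's handle, 155 mm behind the spatula's origin, 7 mm above its underside.
- neck (a point): Point on the handle's middle, 25 mm behind the spatula's origin (towards the handle's end), 7 mm above its underside: a good place to grip across the 18 mm handle.
- clip_lid: Glass jar lid with a rubber ring and wire bail, 86 x 130 x 14 mm, lying flat on the wires at the rack's near (-x) end, about 145 mm from the opening's centre; origin on its underside. Leave it alone.
- opener: Flat bottle opener, 36 x 119 x 9 mm, lying crosswise on the wires at the rack's far (+x) end, about 128 mm from the opening's centre; origin under its centre. Leave it alone.
- lemon: Lemon, 72 x 55 x 56 mm, left of the rack; origin at its underside. Leave it alone.
- garlic: Garlic bulb, 56 mm, left of the rack; origin at its underside. Leave it alone.
- mug: Mug, 94 mm high, 82 mm wide, with a handle, behind the rack on the left; origin under its centre. Leave it alone.

How it is judged:
By the outcome, as a careful person would: the job done as asked, in the order asked, and still so for the second after the job is handed in, while the arm keeps its last pose, push and grip.
It also fails if it takes over 38 s, if anything falls off the work surface, if the arm or the gripper's body presses on something with over 40 N, if the wrist force passes 120 N, or if a joint passes its speed limit or range.

### The arm

A 6-joint arm with a two-finger parallel gripper is mounted at the origin on a cart in front of the work surface, level with it; the furniture and walls round the work are solid. World frame = base frame: x ahead of the robot, y to its left, z up, the work surface at z = 0. Lengths are in m, angles in rad, forces in N, time in s.
With the tool pointing down it reaches from about 0.375 to 0.9 m from the base axis. Payload 3.1 kg.
Tool frame: the origin (TCP) lies at the very end of the fingers, on their centre line; the grasp point (between the pads) lies 19 mm behind it; z points along the fingers, y is the line along which they close (so a half turn about z gives the same grasp; the last joint's range is limited). The gripper opens to 87 mm and grips with 3 to 60 N. Pads are 19 mm wide; open, the fingers measure 117 mm over their backs; the gripper's body (75 mm by 190 mm) begins 51 mm behind the grasp point.
Start: joints at [-1.393, 0.527, 1.433, -0, 1.181, -0.178], TCP at [0.218, -0.586, 0.223] pointing down, gripper open.
Joint ranges: [-3.08, 3.08], [-0.75, 2.2], [0.22, 2.44], [-1.43, 4.57], [0, 2.65], [-2.85, 2.85]. Speed limits (rad/s): [2.79, 2.79, 3.14, 3.14, 3.14, 3.14].

### API

Orientations are given as a rotation vector (axis times angle).
In Python, from bench import get_state, get_image, calibration, job_done gives the robot as it stands. The module is installed in compiled form; this text tells all that it offers.
- The arm moves only by the tool apply_moves, never from a script. Its argument "moves" is a list of rows, each an object of numbers: "tx", "ty", "tz": the shift along the tool's x, y, z in units of 60 mm (1.0 is 60 mm); "wx", "wy", "wz": the turn, a rotation vector about the tool's x, y, z in units of 6 degrees (1.0 is 6 degrees); "gripper": the finger opening in mm, from 0 to 87. In form: [{"tx": .., "ty": .., "tz": .., "wx": .., "wy": .., "wz": .., "gripper": ..}, ...]. A call has 1 to 8 rows; each row is the pose to reach, as a shift and turn from the pose commanded when the call began, along the tool's axes at that moment; what a row does not reach only later rows make up. A row lasts 1/8 s, in which the tool goes at most 62.5 mm and 10.7 degrees, less where a joint would pass 70% of its speed; a pose out of reach is approached as far as the arm can. A call with a gripper value outside its range is refused whole. The fingers move at their own pace and stop on an object; "squeeze" is the grip in N (left out, the last holds). Time passes only in rows, so rows that repeat a pose let the fingers close. It gives the time, the measured TCP pose, the force, the opening and the grip force at its end, in the units of the state.
- get_state(): the state, without advancing time (a new reading comes with each control period).
- get_image(name): name is "side" or "top"; returns the picture (400x640x3 uint8, red, green, blue); there is no depth.
- calibration(name): a dict with "camera_matrix" (3x3 intrinsics, pixels), "rvec" (rotation vector, rad) and "tvec" (3), from world to camera coordinates, as OpenCV has them. Camera axes: x right, y down, z forward; pixel columns grow to the right and rows downward; lengths in m; the calibration is good to about 2 mm. A picture is of the moment at which its call begins. calibration takes no time and is no camera call.
- job_done(): hands the job in; it is judged then, once.
The state is a dict: "time": time; "qpos": joint angles; "qvel": joint speeds; "joint_torque": joint torques, N m; "position": TCP position; "tcp_rot": TCP orientation; "contact_force": force on the tool from outside, world axes, zero at the start; "torque": the same for the moment, N m; "width": finger opening in m; "finger_force": force on a finger pad.
Only numpy, scipy, OpenCV 4.12 (cv2) and the standard library are available. Lean on these libraries where they do the work, as an engineer would, in place of code of your own. Each camera call takes 0.05 s, during which the arm holds its last target. There are 200 camera calls.

## Working session

There is one attempt and no reset: what is moved stays moved. The work goes in short steps, Python scripts to look and compute and a tool call to move; the robot and the scene stay as the last step left them, time stands still between calls to the robot, and variables do not carry over. Pictures are saved under pics/ and viewed, at most 10 in all, crops included, and the job is handed in when it is done.

Besides the shell and the picture viewer there is one more tool, called after "Call:" by a JSON object that holds its "op" and its "data", one argument or row to a line. apply_moves: Moves the arm, as the interface text tells. Its arguments: {"type":"object","properties":{"moves":{"type":"array","items":{"type":"object","properties":{"tx":{"type":"number"},"ty":{"type":"number"},"tz":{"type":"number"},"wx":{"type":"number"},"wy":{"type":"number"},"wz":{"type":"number"},"gripper":{"type":"number"}}}},"squeeze":{"type":"number"}},"required":["moves"]}

```bash
mkdir -p pics; python3 - <<'E'
from bench import *
import cv2
for n in("side","top"):
    cv2.imwrite(f"pics/{n}0.png",get_image(n)[:,:,::-1]); c=calibration(n); print(n,c)
s=get_state();print(s['position'],s['tcp_rot'],s['time'],s['width'])
E
```

```text
side {'camera_matrix': array([[453.42999378,   0.        , 324.03530867],
       [  0.        , 453.42999378, 203.44588518],
       [  0.        ,   0.        ,   1.        ]]), 'rvec': array([ 2.00204384, -0.07701476,  0.0206997 ]), 'tvec': array([-0.56877813, -0.02100343,  1.10161043])}
top {'camera_matrix': array([[514.31894097,   0.        , 312.29931712],
       [  0.        , 514.31894097, 212.14812162],
       [  0.        ,   0.        ,   1.        ]]), 'rvec': array([ 2.14899326, -2.11477244,  0.14697222]), 'tvec': array([-0.26429218,  0.54547854,  1.0665018 ])}
[ 0.21761294 -0.5851859   0.22165578] [-3.09008832e+00 -5.55655357e-01  6.95829741e-05] 0.1 0.0868909311635737
```

View pics/top0.png

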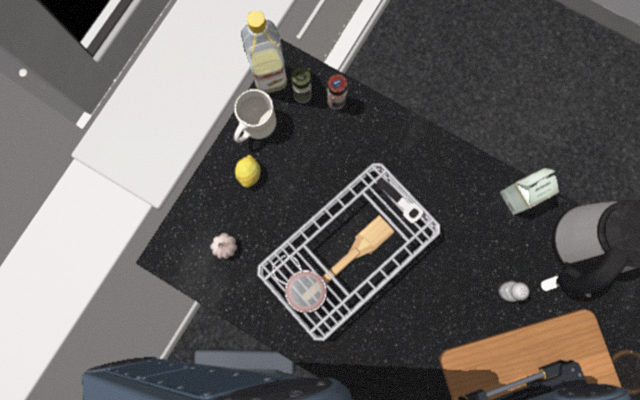

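View pics/side0.png

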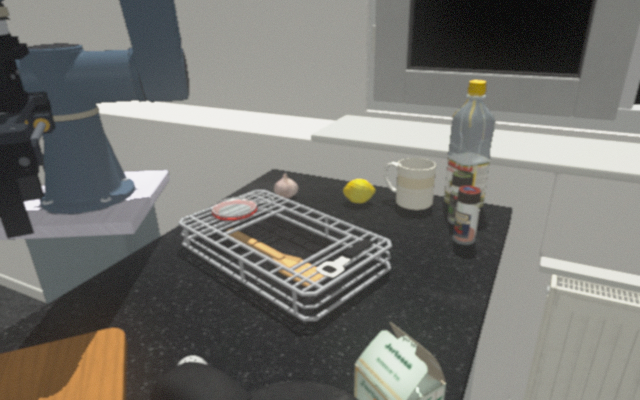

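The top view shows the rack with corners near (377,166), (438,228), (318,338) and (260,270). The spatula runs from the blade near (385,225) to the handle near (325,280). The side view shows the same layout. I'll measure next.

```bash
cat > h.py <<'E'
import numpy as np,cv2
from bench import *
from scipy.spatial.transform import Rotation as R
def ray(n,uv,z):
    c=calibration(n);Rm=cv2.Rodrigues(c['rvec'])[0];o=-Rm.T@c['tvec']
    uv=np.atleast_2d(np.array(uv,float));d=np.c_[uv,np.ones(len(uv))]@np.linalg.inv(c['camera_matrix']).T@Rm
    return o+d*((z-o[2])/d[:,2])[:,None]
def proj(n,P):
    c=calibration(n);return cv2.projectPoints(np.float64(P).reshape(-1,3),c['rvec'],c['tvec'],c['camera_matrix'],None)[0][:,0]
E
python3 - <<'E'
from h import *
im=cv2.imread('pics/top0.png');crop=im[150:350,240:450]
cv2.imwrite('pics/top0c.png',cv2.resize(crop,None,fx=2.9,fy=2.9,interpolation=cv2.INTER_CUBIC))
hsv=cv2.cvtColor(im,cv2.COLOR_BGR2HSV)
m=cv2.inRange(hsv,(8,80,100),(25,255,255));m[:150]=0;m[350:]=0;m[:,:240]=0;m[:,450:]=0
ys,xs=np.nonzero(m);P=ray('top',np.c_[xs,ys],0.009)[:,:2];print(len(P))
(ctr,wh,a)=cv2.minAreaRect(P.astype(np.float32)*1000);print(ctr,wh,a)
v=np.cov(P.T);w,V=np.linalg.eigh(v);print(P.mean(0),np.degrees(np.arctan2(*V[::-1,1])))
C=ray('top',[(377,166),(438,228),(318,338),(260,270)],.053);print(C)
print('edges',[np.linalg.norm(C[i]-C[i-1]) for i in range(4)])
for i in range(4):
  d=C[i]-C[i-1];print(np.degrees(np.arctan2(d[1],d[0])))
E
```

```text
1550
(485.56854248046875, -327.7790222167969) (596.2672119140625, 185.97991943359375) 62.35842514038086
[ 0.51016644 -0.32859447] 61.66883856200748
[[ 0.65028131 -0.39330928  0.053     ]
 [ 0.51774427 -0.52135478  0.053     ]
 [ 0.28695941 -0.27195821  0.053     ]
 [ 0.42345335 -0.14836833  0.053     ]]
edges [np.float64(0.33383677726423583), np.float64(0.18428704662313208), np.float64(0.339794502299272), np.float64(0.1841332520417512)]
-47.19872249359203
-135.98748065425752
132.7803411015012
42.15960027933073
```

View pics/top0c.png

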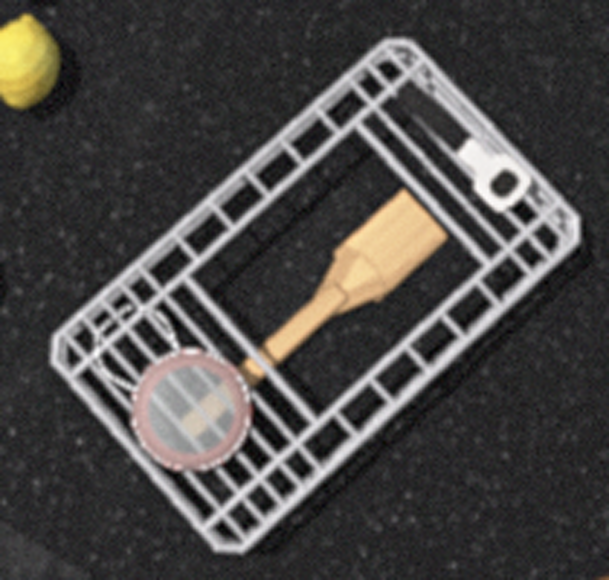

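The crop shows opening wire corners near (190,280), (360,125), (487,262) and (317,415). The blade-end corners are at (405,190) and (447,237), and the handle passes under the near wires at (255,368).

```bash
python3 - <<'E'
from h import *
f=lambda p:np.array(p,float)/2.9+[240,150]
c=calibration('top');Rm=cv2.Rodrigues(c['rvec'])[0];print('cam',-Rm.T@c['tvec'])
O=ray('top',f([(190,280),(360,125),(487,262),(317,415)]),.053);print(O)
print([np.linalg.norm(O[i]-O[i-1]) for i in range(4)])
ctr=O.mean(0);ax=(O[1]-O[0]+O[2]-O[3])/2;ay=(O[0]-O[3]+O[1]-O[2])/2
print(ctr,np.degrees(np.arctan2(ax[1],ax[0])),np.degrees(np.arctan2(ay[1],ay[0])))
Cr=ray('top',[(377,166),(438,228),(318,338),(260,270)],.053).mean(0);ex=ax/np.linalg.norm(ax);print('ctr from corners',Cr+.02*ex)
im=cv2.imread('pics/top0.png');hsv=cv2.cvtColor(im,cv2.COLOR_BGR2HSV)
m=cv2.inRange(hsv,(8,70,90),(25,255,255))
k=cv2.connectedComponentsWithStats(m);l=k[1][f((320,300)).astype(int)[1],f((320,300)).astype(int)[0]];print(l,k[2][l])
ys,xs=np.nonzero(k[1]==l);P=ray('top',np.c_[xs,ys],.009)
print('edge blade',ray('top',f([(405,190),(447,237)]),.007))
a=np.radians(-47);
for t in (-47,-45,-43,-49,-51,-53):
  e=np.array([np.cos(np.radians(t)),np.sin(np.radians(t))]);n=np.array([-e[1],e[0]])
  s=P[:,:2]@e;u=P[:,:2]@n;print(t,s.min(),s.max())
  h=s<s.max()-.085
  b=s>s.max()-.06
  print(' blade lat',u[b].min(),u[b].max(),'handle bins',[(round(q,3),round(u[(s>q)&(s<q+.01)].min(),4),round(u[(s>q)&(s<q+.01)].max(),4)) for q in np.arange(s.min(),s.max()-.09,.02) if ((s>q)&(s<q+.01)).any()])
E
```

```text
cam [ 0.37808399 -0.27693892  1.13365807]
[[ 0.47413994 -0.24274322  0.053     ]
 [ 0.59047163 -0.36576723  0.053     ]
 [ 0.49062654 -0.45786168  0.053     ]
 [ 0.3789094  -0.33544306  0.053     ]]
[np.float64(0.13289890439929572), np.float64(0.16931618416773203), np.float64(0.1358323630625983), np.float64(0.1657318282854499)]
[ 0.48353688 -0.3504538   0.053     ] -47.103824929041146 43.44964430509859
ctr from corners [ 0.48322302 -0.34839942  0.053     ]
54 [ 329  215   66   61 1280]
edge blade [[ 0.54954081 -0.40388073  0.007     ]
 [ 0.51397236 -0.43554825  0.007     ]]
-47 0.5050502666712131 0.6712513713948381
 blade lat 0.07846079980897536 0.13067286558534377 handle bins [(np.float64(0.505), np.float64(0.0961), np.float64(0.1147)), (np.float64(0.525), np.float64(0.0953), np.float64(0.1141)), (np.float64(0.545), np.float64(0.095), np.float64(0.1148)), (np.float64(0.565), np.float64(0.0898), np.float64(0.1174))]
-45 0.5085157501894875 0.6751599695135755
 blade lat 0.05523862665280709 0.10882669765926342 handle bins [(np.float64(0.509), np.float64(0.0782), np.float64(0.0967)), (np
[... 877 characters left out ...]

-51 0.49627829361367715 0.6634300785270152
 blade lat 0.12171781303711735 0.1759554637915003 handle bins [(np.float64(0.496), np.float64(0.1313), np.float64(0.1502)), (np.float64(0.516), np.float64(0.1317), np.float64(0.151)), (np.float64(0.536), np.float64(0.1332), np.float64(0.1528)), (np.float64(0.556), np.float64(0.1296), np.float64(0.1574))]
-53 0.49098249137236716 0.6584361609758392
 blade lat 0.14274516429567036 0.19878447917979994 handle bins [(np.float64(0.491), np.float64(0.1487), np.float64(0.1678)), (np.float64(0.511), np.float64(0.1497), np.float64(0.1693)), (np.float64(0.531), np.float64(0.1521), np.float64(0.1716)), (np.float64(0.551), np.float64(0.1506), np.float64(0.1771))]
```

```bash
cat >> h.py <<'E'
C=np.array([.4834,-.3495]);YR=np.radians(-47.0)
YS=np.radians(-47.7)
def rackxy(x,y):  return C+[x*np.cos(YR)-y*np.sin(YR),x*np.sin(YR)+y*np.cos(YR)]
def torack(p): d=np.array(p[:2])-C;return np.array([d[0]*np.cos(YR)+d[1]*np.sin(YR),-d[0]*np.sin(YR)+d[1]*np.cos(YR)])
def tool(tilt=0,yaw=YS):  # x along spatula, z down; tilt raises blade
    return R.from_euler('z',yaw)*R.from_euler('y',-tilt,degrees=True)*R.from_euler('x',180,degrees=True)
def rel(p,Rt,s=None):
    s=s or get_state();R0=R.from_rotvec(s['tcp_rot'])
    return np.round(R0.inv().apply(np.array(p)-s['position'])/.06,3),np.round(np.degrees((R0.inv()*Rt).as_rotvec())/6,3)
E
python3 - <<'E'
from h import *
print(rel([.451,-.331,.16],tool())); print(torack([.451,-.331]))
E
```

```text
(array([ 5.122, -2.614,  1.034]), array([-1.8000e-02,  8.0000e-03,  1.1348e+01]))
[-0.03562679 -0.01107889]
```

Call:
{"op": "apply_moves", "data": {
  "moves": [
    {"tx": 0.65,"ty": -0.33,"tz": 0.0,"wz": 1.4,"gripper": 50},
    {"tx": 1.3,"ty": -0.66,"tz": 0.0,"wz": 2.8,"gripper": 50},
    {"tx": 1.95,"ty": -1.0,"tz": 0.0,"wz": 4.2,"gripper": 50},
    {"tx": 2.6,"ty": -1.32,"tz": 0.2,"wz": 5.7,"gripper": 50},
    {"tx": 3.25,"ty": -1.65,"tz": 0.4,"wz": 7.1,"gripper": 50},
    {"tx": 3.9,"ty": -2.0,"tz": 0.6,"wz": 8.5,"gripper": 50},
    {"tx": 4.5,"ty": -2.3,"tz": 0.8,"wz": 9.9,"gripper": 50},
    {"tx": 5.12,"ty": -2.61,"tz": 1.03,"wx": -0.02,"wz": 11.35,"gripper": 50}
  ]
}}

```text
schema error: expected keys tx, ty, tz, wx, wy, wz, gripper
```

Call:
{"op": "apply_moves", "data": {
  "moves": [
    {"tx": 0,"gripper": 50},
    {"tx": 0,"gripper": 50},
    {"tx": 0,"gripper": 50}
  ]
}}

```text
schema error: expected keys tx, ty, tz, wx, wy, wz, gripper
```

```bash
python3 - <<'E'
from h import *
im=get_image('top');cv2.imwrite('pics/side1.png',get_image('side')[:,:,::-1])
cv2.imwrite('pics/top1.png',cv2.resize(im[120:360,200:480,::-1],None,fx=2.5,fy=2.5))
s=get_state();print(s['position'],s['qpos'],s['contact_force'],s['width']);print(rel([.451,-.331,.06],tool()),rel([.451,-.331,.003],tool()))
E
```

```text
[ 0.21763011 -0.58541565  0.22195896] [-1.39353185e+00  5.28096621e-01  1.43339853e+00 -3.88874669e-05
  1.18140211e+00 -1.78512442e-01] [0.30644531 0.4675102  0.11641695] 0.08743902650139934
(array([ 5.122, -2.616,  2.704]), array([-1.2000e-02,  6.0000e-03,  1.1348e+01])) (array([ 5.122, -2.615,  3.654]), array([-1.2000e-02,  6.0000e-03,  1.1348e+01]))
```

View pics/top1.png

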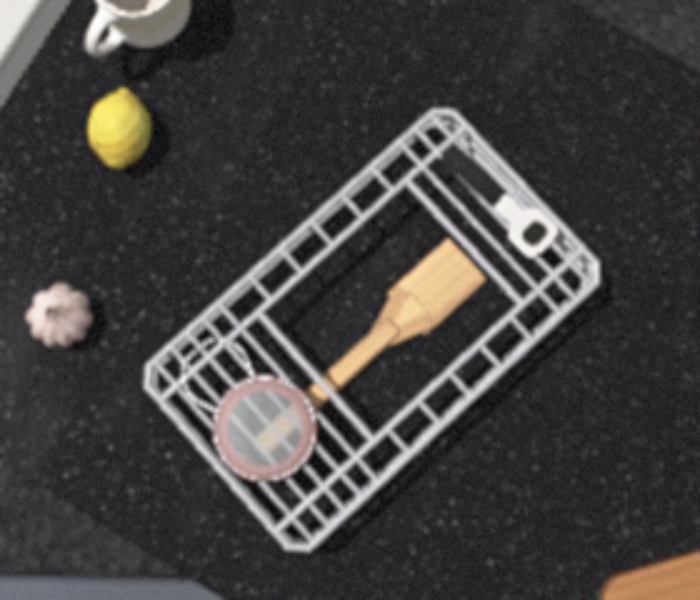

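The moves were refused because every row needs all seven keys, so the scene hasn't changed. I'll send them again in full.

Call:
{"op": "apply_moves", "data": {
  "moves": [
    {"tx": 0.65,"ty": -0.33,"tz": 0,"wx": 0,"wy": 0,"wz": 1.4,"gripper": 50},
    {"tx": 1.3,"ty": -0.66,"tz": 0,"wx": 0,"wy": 0,"wz": 2.8,"gripper": 50},
    {"tx": 1.95,"ty": -1.0,"tz": 0,"wx": 0,"wy": 0,"wz": 4.2,"gripper": 50},
    {"tx": 2.6,"ty": -1.32,"tz": 0.2,"wx": 0,"wy": 0,"wz": 5.7,"gripper": 50},
    {"tx": 3.25,"ty": -1.65,"tz": 0.4,"wx": 0,"wy": 0,"wz": 7.1,"gripper": 50},
    {"tx": 3.9,"ty": -2.0,"tz": 0.6,"wx": 0,"wy": 0,"wz": 8.5,"gripper": 50},
    {"tx": 4.5,"ty": -2.3,"tz": 0.8,"wx": 0,"wy": 0,"wz": 9.9,"gripper": 50},
    {"tx": 5.12,"ty": -2.61,"tz": 1.03,"wx": 0,"wy": 0,"wz": 11.35,"gripper": 50}
  ]
}}

```text
time: 1.2
position: [0.4521, -0.3311, 0.1604]
tcp_rot: [2.87, -1.278, 0.001]
contact_force: [0.2, 0.2, 0.1]
width: 0.05
finger_force: 0.0
```

Call:
{"op": "apply_moves", "data": {
  "moves": [
    {"tx": 0,"ty": 0,"tz": 0,"wx": 0,"wy": 0,"wz": 0,"gripper": 50},
    {"tx": 0,"ty": 0,"tz": 0,"wx": 0,"wy": 0,"wz": 0,"gripper": 50},
    {"tx": 0,"ty": 0,"tz": 0,"wx": 0,"wy": 0,"wz": 0,"gripper": 50}
  ]
}}

```text
time: 1.58
position: [0.4508, -0.3333, 0.1612]
tcp_rot: [2.872, -1.272, 0.002]
contact_force: [0.2, -0.1, -0.0]
width: 0.0497
finger_force: 0.0
```

```bash
python3 - <<'E'
from h import *
im=get_image('side');cv2.imwrite('pics/side2.png',im[:,:,::-1])
s=get_state();print(s['time'],s['position'],s['qpos'],s['contact_force'],s['width']);print(rel([.451,-.331,.06],tool()),rel([.451,-.331,.003],tool()))
E
```

```text
1.625 [ 0.45068587 -0.33330713  0.1611927 ] [-8.36010638e-01  5.21322702e-01  1.65760733e+00 -2.43851286e-04
  9.61573012e-01  1.56890775e+00] [ 0.59300091 -0.49049286  0.46768954] 0.05006152545456585
(array([-0.027, -0.03 ,  1.687]), array([ 0.002, -0.01 , -0.014])) (array([-0.028, -0.03 ,  2.637]), array([ 0.002, -0.01 , -0.014]))
```

View pics/side2.png

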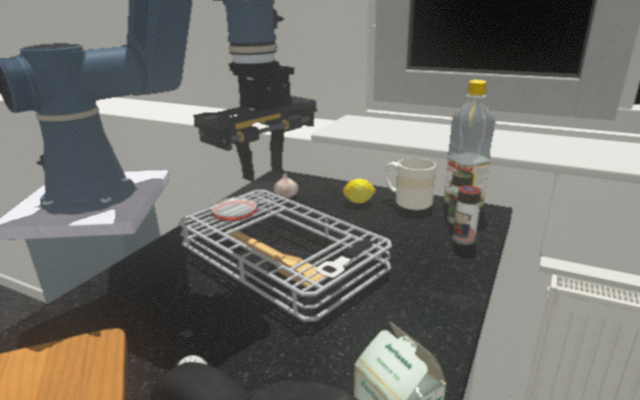

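The side view shows the gripper hanging over the rack with its tips at about (248,178) and (275,177), and its wide side along the closing axis. Before going down I'll check the neck position against this view.

```bash
python3 - <<'E'
from h import *
e=np.array([np.cos(YS),np.sin(YS)]);n=np.array([-e[1],e[0]])
print('tcp',proj('side',get_state()['position']))
im=cv2.imread('pics/side2.png');m=cv2.inRange(cv2.cvtColor(im,cv2.COLOR_BGR2HSV),(8,70,90),(25,255,255))
m[:225]=0;m[300:]=0;m[:,:225]=0;m[:,340:]=0
ys,xs=np.nonzero(m);P=ray('side',np.c_[xs,ys],.010)[:,:2]-[.451,-.331]
s=P@e;u=P@n
for q in np.arange(-.08,.13,.02):
  k=(s>q)&(s<q+.01)
  if k.any(): print(round(q,3),u[k].min().round(4),u[k].max().round(4),k.sum())
print(s.max())
E
```

```text
tcp [[263.27131196 174.26148683]]
-0.08 -0.0099 0.0115 29
-0.06 -0.0103 0.013 34
-0.04 -0.0108 0.0147 39
-0.02 -0.0112 0.014 39
0.0 -0.0103 0.0143 43
0.02 -0.0118 0.0173 49
0.04 -0.0096 0.0235 56
0.06 -0.0317 0.0225 38
0.08 -0.0306 0.0228 31
0.1 -0.0314 0.0153 30
0.12 -0.0312 0.0104 31
0.1246461728426058
```

Call:
{"op": "apply_moves", "data": {
  "moves": [
    {"tx": -0.03,"ty": -0.03,"tz": 0.5,"wx": 0,"wy": 0,"wz": 0,"gripper": 46},
    {"tx": -0.03,"ty": -0.03,"tz": 1.0,"wx": 0,"wy": 0,"wz": 0,"gripper": 46},
    {"tx": -0.03,"ty": -0.03,"tz": 1.5,"wx": 0,"wy": 0,"wz": 0,"gripper": 46},
    {"tx": -0.03,"ty": -0.03,"tz": 1.8,"wx": 0,"wy": 0,"wz": 0,"gripper": 46},
    {"tx": -0.03,"ty": -0.03,"tz": 2.1,"wx": 0,"wy": 0,"wz": 0,"gripper": 46},
    {"tx": -0.03,"ty": -0.03,"tz": 2.35,"wx": 0,"wy": 0,"wz": 0,"gripper": 46},
    {"tx": -0.03,"ty": -0.03,"tz": 2.5,"wx": 0,"wy": 0,"wz": 0,"gripper": 46},
    {"tx": -0.03,"ty": -0.03,"tz": 2.6,"wx": 0,"wy": 0,"wz": 0,"gripper": 46}
  ]
}}

```text
time: 2.62
position: [0.4513, -0.3296, 0.0044]
tcp_rot: [2.873, -1.271, 0.0]
contact_force: [0.4, 0.5, -0.9]
width: 0.0461
finger_force: 0.0
```

Call:
{"op": "apply_moves", "data": {
  "moves": [
    {"tx": 0,"ty": 0,"tz": 0,"wx": 0,"wy": 0,"wz": 0,"gripper": 46},
    {"tx": 0,"ty": 0,"tz": 0,"wx": 0,"wy": 0,"wz": 0,"gripper": 46}
  ]
}}

```text
time: 2.88
position: [0.4516, -0.3297, 0.0052]
tcp_rot: [2.873, -1.27, 0.001]
contact_force: [-0.3, 0.0, 0.1]
width: 0.0463
finger_force: 0.0
```

```bash
python3 - <<'E'
from h import *
s=get_state();print(s['position'],s['contact_force'],s['width'],rel([.451,-.331,.003],tool()))
im=get_image('top');cv2.imwrite('pics/top3.png',cv2.resize(np.hstack([im[150:350,240:450,::-1],get_image('side')[120:320,170:400,::-1]]),None,fx=1.8,fy=1.8))
E
```

```text
[ 0.45155301 -0.32968243  0.00517797] [-0.33817698  0.02535799  0.06171966] 0.04625715135845474 (array([0.01 , 0.022, 0.036]), array([ 0.   , -0.009, -0.001]))
```

View pics/top3.png

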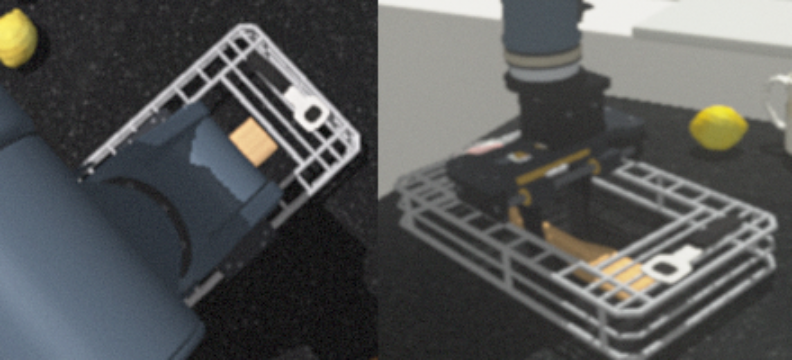

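The fingers are down in the opening around the handle, no wires touched, and the blade hasn't moved. Next I'll lower 2 mm and close.

Call:
{"op": "apply_moves", "data": {
  "moves": [
    {"tx": 0,"ty": 0.02,"tz": 0.035,"wx": 0,"wy": 0,"wz": 0,"gripper": 46},
    {"tx": 0,"ty": 0.02,"tz": 0.035,"wx": 0,"wy": 0,"wz": 0,"gripper": 30},
    {"tx": 0,"ty": 0.02,"tz": 0.035,"wx": 0,"wy": 0,"wz": 0,"gripper": 20},
    {"tx": 0,"ty": 0.02,"tz": 0.035,"wx": 0,"wy": 0,"wz": 0,"gripper": 10},
    {"tx": 0,"ty": 0.02,"tz": 0.035,"wx": 0,"wy": 0,"wz": 0,"gripper": 5},
    {"tx": 0,"ty": 0.02,"tz": 0.035,"wx": 0,"wy": 0,"wz": 0,"gripper": 5},
    {"tx": 0,"ty": 0.02,"tz": 0.035,"wx": 0,"wy": 0,"wz": 0,"gripper": 5}
  ],
  "squeeze": 35
}}

```text
time: 3.85
position: [0.4504, -0.3303, 0.0027]
tcp_rot: [-2.873, 1.271, -0.0]
contact_force: [-0.1, -0.3, 0.1]
width: 0.0177
finger_force: 35.0
```

```bash
cat >> h.py <<'E'
# spatula model in rack x,z: grasp neck g=(x of neck), underside there zu; TCP is t0 above underside
def plan(rows,y,t0,s):
    # rows: (handle-end x, handle-end underside z, tilt)
    out=[]
    for xh,zh,t in rows:
        a=np.radians(t);x=xh+130*np.cos(a)-t0*np.sin(a);z=zh+130*np.sin(a)+t0*np.cos(a)
        be=(xh+250*np.cos(a),zh+250*np.sin(a))
        top82=zh+(-82-xh)*np.tan(a)+14/np.cos(a);f82=zh+(82-xh)*np.tan(a)
        p=np.r_[rackxy(x/1000,y),z/1000]
        print((xh,zh,t),'blade',np.round(be,1),'top@-82',round(top82,1),'bot@82',round(f82,1),*rel(p,tool(t),s))
E
python3 - <<'E'
from h import *
s=get_state();print(s['position'],s['contact_force'],s['width'],s['finger_force'])
r=torack(s['position'])*1000;print(r);xh=r[0]-130;t0=s['position'][2]*1000
plan([(xh,0,0),(xh,3,2),(xh-5,3,4),(xh-12,3,6),(xh-16,3,9),(xh-16,3,12),(xh-16,3,15),(xh-14,4,17)],r[1]/1000,t0,s)
E
```

```text
[ 0.45041539 -0.33026328  0.00267766] [-0.12200364 -0.30886112  0.09306329] 0.017745200180578232 34.975696206092834
[-36.56429043 -11.00400404]
(np.float64(-166.56429043075664), 0, 0) blade [83.4  0. ] top@-82 14.0 bot@82 0.0 [0. 0. 0.] [-0.001 -0.    -0.003]
(np.float64(-166.56429043075664), 3, 2) blade [83.3 11.7] top@-82 20.0 bot@82 11.7 [-0.003  0.    -0.126] [-0.     0.333 -0.003]
(np.float64(-171.56429043075664), 3, 4) blade [77.8 20.4] top@-82 23.3 bot@82 20.7 [-0.092  0.001 -0.201] [-0.     0.666 -0.003]
(np.float64(-178.56429043075664), 3, 6) blade [70.1 29.1] top@-82 27.2 bot@82 30.4 [-0.217  0.003 -0.276] [-0.     1.    -0.003]
(np.float64(-182.56429043075664), 3, 9) blade [64.4 42.1] top@-82 33.1 bot@82 44.9 [-0.3    0.004 -0.388] [-0.     1.5   -0.003]
(np.float64(-182.56429043075664), 3, 12) blade [62. 55.] top@-82 38.7 bot@82 59.2 [-0.323  0.004 -0.5  ] [-0.     2.    -0.003]
(np.float64(-182.56429043075664), 3, 15) blade [58.9 67.7] top@-82 44.4 bot@82 73.9 [-0.352  0.004 -0.609] [-0.     2.5   -0.003]
(np.float64(-180.56429043075664), 4, 17) blade [58.5 77.1] top@-82 48.8 bot@82 84.3 [-0.341  0.004 -0.698] [-0.     2.833 -0.003]
```

Call:
{"op": "apply_moves", "data": {
  "moves": [
    {"tx": 0,"ty": 0,"tz": -0.12,"wx": 0,"wy": 0.33,"wz": 0,"gripper": 5},
    {"tx": -0.09,"ty": 0,"tz": -0.2,"wx": 0,"wy": 0.66,"wz": 0,"gripper": 5},
    {"tx": -0.15,"ty": 0,"tz": -0.24,"wx": 0,"wy": 0.83,"wz": 0,"gripper": 5},
    {"tx": -0.22,"ty": 0,"tz": -0.28,"wx": 0,"wy": 1.0,"wz": 0,"gripper": 5},
    {"tx": -0.26,"ty": 0,"tz": -0.33,"wx": 0,"wy": 1.25,"wz": 0,"gripper": 5},
    {"tx": -0.3,"ty": 0,"tz": -0.39,"wx": 0,"wy": 1.5,"wz": 0,"gripper": 5},
    {"tx": -0.3,"ty": 0,"tz": -0.39,"wx": 0,"wy": 1.5,"wz": 0,"gripper": 5}
  ]
}}

```text
time: 4.72
position: [0.4377, -0.3163, 0.026]
tcp_rot: [2.808, -1.242, 0.219]
contact_force: [-0.7, -0.9, -0.7]
width: 0.0173
finger_force: 35.0
```

```bash
python3 - <<'E'
from h import *
s=get_state();print(s['position'],s['contact_force'],s['width'],s['finger_force'])
print(torack(s['position'])*1000, 'tilt',np.degrees((R.from_rotvec(s['tcp_rot']).inv()*tool(0)).as_rotvec()))
plan([(-182.6,3,12),(-180,3,14),(-176,3,14.5)],-.011,2.7,s)
im=get_image('top');cv2.imwrite('pics/top4.png',cv2.resize(np.hstack([im[150:350,240:450,::-1],get_image('side')[120:320,170:400,::-1]]),None,fx=1.8,fy=1.8))
E
```

```text
[ 0.43771898 -0.31630018  0.02602035] [-0.74030054 -0.86250007 -0.6814938 ] 0.01727121913117656 34.97417628765106
[-55.4351896  -10.76675937] tilt [ 1.37695215e-03 -8.93378698e+00 -6.56742028e-03]
(-182.6, 3, 12) blade [61.9 55. ] top@-82 38.7 bot@82 59.2 [ 0.008  0.004 -0.111] [ 0.     0.511 -0.001]
(-180, 3, 14) blade [62.6 63.5] top@-82 41.9 bot@82 68.3 [ 0.044  0.004 -0.18 ] [ 0.     0.844 -0.001]
(-176, 3, 14.5) blade [66.  65.6] top@-82 41.8 bot@82 69.7 [ 0.108  0.003 -0.188] [ 0.     0.928 -0.001]
```

View pics/top4.png

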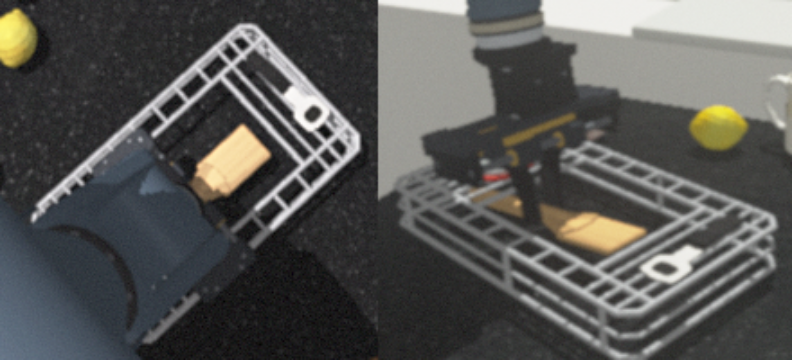

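The picture shows the blade risen at about (235,160) in the left panel. It's short of the far wire, and nothing touches. I'll carry on tilting, then slide it up along its own axis.

Call:
{"op": "apply_moves", "data": {
  "moves": [
    {"tx": 0.0,"ty": 0,"tz": -0.05,"wx": 0,"wy": 0.25,"wz": 0,"gripper": 5},
    {"tx": 0.01,"ty": 0,"tz": -0.11,"wx": 0,"wy": 0.51,"wz": 0,"gripper": 5},
    {"tx": 0.03,"ty": 0,"tz": -0.15,"wx": 0,"wy": 0.68,"wz": 0,"gripper": 5},
    {"tx": 0.045,"ty": 0,"tz": -0.18,"wx": 0,"wy": 0.84,"wz": 0,"gripper": 5},
    {"tx": 0.045,"ty": 0,"tz": -0.18,"wx": 0,"wy": 0.84,"wz": 0,"gripper": 5},
    {"tx": 0.045,"ty": 0,"tz": -0.18,"wx": 0,"wy": 0.84,"wz": 0,"gripper": 5}
  ]
}}

```text
time: 5.58
position: [0.4391, -0.3179, 0.0371]
tcp_rot: [2.765, -1.223, 0.341]
contact_force: [-1.0, -0.2, -1.1]
width: 0.0175
finger_force: 35.0
```

```bash
python3 - <<'E'
from h import *
s=get_state();print(s['position'],s['contact_force'],s['width'],s['finger_force'])
print(torack(s['position'])*1000, 'tilt',np.degrees((R.from_rotvec(s['tcp_rot']).inv()*tool(0)).as_rotvec()))
plan([(-180,3,14),(-165,6,14.5),(-150,9,15),(-135,13,15),(-120,17,15),(-105,21,15),(-90,25,15),(-75,29,15),(-60,35,15)],-.0108,2.7,s)
cv2.imwrite('pics/side5.png',cv2.resize(get_image('side')[140:320,170:410,::-1],None,fx=3,fy=3))
E
```

```text
[ 0.43908661 -0.31788028  0.03713852] [-1.0325975  -0.2303291  -1.07955352] 0.017521439433413673 34.974303245544434
[-53.34686235 -10.84416778] tilt [ 1.57823143e-03 -1.40491336e+01 -1.43694537e-02]
(-180, 3, 14) blade [62.6 63.5] top@-82 41.9 bot@82 68.3 [-0.019 -0.    -0.004] [ 0.001 -0.008 -0.002]
(-165, 6, 14.5) blade [77.  68.6] top@-82 41.9 bot@82 69.9 [ 0.235 -0.004 -0.01 ] [ 0.001  0.075 -0.002]
(-150, 9, 15) blade [91.5 73.7] top@-82 41.7 bot@82 71.2 [ 0.489 -0.007 -0.017] [ 0.001  0.158 -0.002]
(-135, 13, 15) blade [106.5  77.7] top@-82 41.7 bot@82 71.1 [ 0.748 -0.01  -0.021] [ 0.001  0.158 -0.002]
(-120, 17, 15) blade [121.5  81.7] top@-82 41.7 bot@82 71.1 [ 1.006 -0.013 -0.025] [ 0.001  0.158 -0.002]
(-105, 21, 15) blade [136.5  85.7] top@-82 41.7 bot@82 71.1 [ 1.265 -0.016 -0.029] [ 0.001  0.158 -0.002]
(-90, 25, 15) blade [151.5  89.7] top@-82 41.6 bot@82 71.1 [ 1.524 -0.019 -0.033] [ 0.001  0.158 -0.002]
(-75, 29, 15) blade [166.5  93.7] top@-82 41.6 bot@82 71.1 [ 1.782 -0.022 -0.037] [ 0.001  0.158 -0.002]
(-60, 35, 15) blade [181.5  99.7] top@-82 43.6 bot@82 73.0 [ 2.049 -0.025 -0.073] [ 0.001  0.158 -0.002]
```

View pics/side5.png

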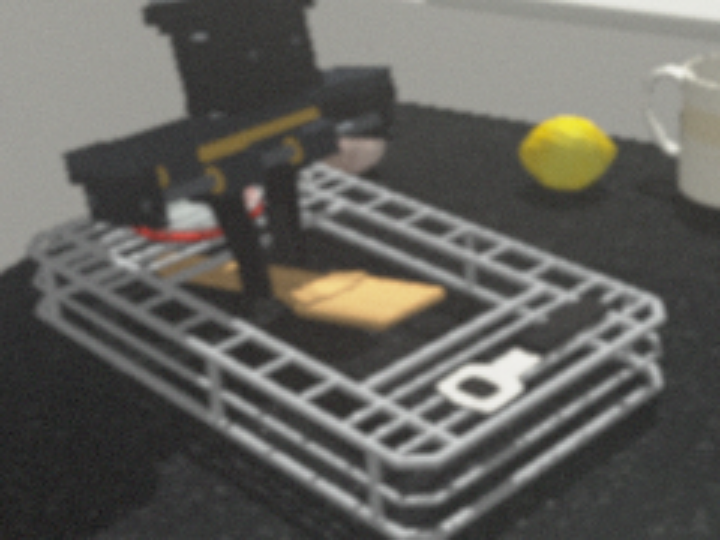

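The blade is now above wire level, at (380,300) in the crop, and still short of the far wire. Now the slide.

Call:
{"op": "apply_moves", "data": {
  "moves": [
    {"tx": 0.24,"ty": 0,"tz": -0.01,"wx": 0,"wy": 0.08,"wz": 0,"gripper": 5},
    {"tx": 0.49,"ty": 0,"tz": -0.015,"wx": 0,"wy": 0.16,"wz": 0,"gripper": 5},
    {"tx": 0.75,"ty": -0.01,"tz": -0.02,"wx": 0,"wy": 0.16,"wz": 0,"gripper": 5},
    {"tx": 1.0,"ty": -0.01,"tz": -0.025,"wx": 0,"wy": 0.16,"wz": 0,"gripper": 5},
    {"tx": 1.26,"ty": -0.015,"tz": -0.03,"wx": 0,"wy": 0.16,"wz": 0,"gripper": 5},
    {"tx": 1.52,"ty": -0.02,"tz": -0.035,"wx": 0,"wy": 0.16,"wz": 0,"gripper": 5},
    {"tx": 1.78,"ty": -0.02,"tz": -0.04,"wx": 0,"wy": 0.16,"wz": 0,"gripper": 5},
    {"tx": 2.05,"ty": -0.02,"tz": -0.07,"wx": 0,"wy": 0.16,"wz": 0,"gripper": 5}
  ]
}}

```text
time: 6.62
position: [0.5202, -0.4053, 0.0714]
tcp_rot: [2.756, -1.219, 0.363]
contact_force: [-1.5, 0.7, -2.2]
width: 0.0174
finger_force: 35.0
```

Call:
{"op": "apply_moves", "data": {
  "moves": [
    {"tx": 0.05,"ty": 0,"tz": 0,"wx": 0,"wy": 0,"wz": 0,"gripper": 5},
    {"tx": 0.05,"ty": 0,"tz": 0,"wx": 0,"wy": 0,"wz": 0,"gripper": 5}
  ]
}}

```text
time: 6.88
position: [0.5212, -0.4064, 0.0716]
tcp_rot: [2.757, -1.219, 0.362]
contact_force: [-1.2, 0.4, -1.1]
width: 0.0177
finger_force: 35.0
```

```bash
python3 - <<'E'
from h import *
s=get_state();print(s['position'],s['contact_force'],s['width'],s['finger_force'])
print(torack(s['position'])*1000)
for p,t in ([*rackxy(.065,-.011),.1],15),([*rackxy(.065,-.011),.13],15),([*rackxy(.03,-.011),.17],8),([*rackxy(.02,-.011),.205],0): print(rel(p,tool(t),s))
im=get_image('top');cv2.imwrite('pics/top6.png',cv2.resize(np.hstack([im[150:350,240:450,::-1],get_image('side')[120:320,170:400,::-1]]),None,fx=1.8,fy=1.8))
E
```

```text
[ 0.52117142 -0.40639122  0.0716476 ] [-1.22008335  0.3585811  -1.12781436] 0.01768232655681981 34.97426211833954
[ 67.36764469 -11.17545173]
(array([ 0.084, -0.002, -0.467]), array([ 0.001,  0.007, -0.003]))
(array([ 0.213, -0.002, -0.95 ]), array([ 0.001,  0.007, -0.003]))
(array([-0.179,  0.005, -1.744]), array([ 1.00e-03, -1.16e+00, -3.00e-03]))
(array([-0.189,  0.007, -2.351]), array([ 0.   , -2.493, -0.003]))
```

View pics/top6.png

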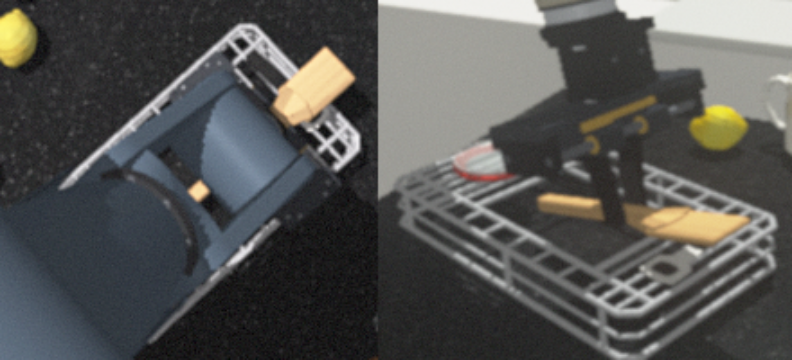

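The whole spatula is now within the opening or above the far wires, with the handle end at about (540,203) in the right panel. The opener and lid haven't been touched. Now I'll lift it straight up and level it.

Call:
{"op": "apply_moves", "data": {
  "moves": [
    {"tx": 0.07,"ty": 0,"tz": -0.23,"wx": 0,"wy": 0,"wz": 0,"gripper": 5},
    {"tx": 0.11,"ty": 0,"tz": -0.47,"wx": 0,"wy": 0,"wz": 0,"gripper": 5},
    {"tx": 0.2,"ty": 0,"tz": -0.95,"wx": 0,"wy": 0,"wz": 0,"gripper": 5},
    {"tx": 0.1,"ty": 0,"tz": -1.3,"wx": 0,"wy": -0.5,"wz": 0,"gripper": 5},
    {"tx": -0.18,"ty": 0,"tz": -1.74,"wx": 0,"wy": -1.16,"wz": 0,"gripper": 5},
    {"tx": -0.19,"ty": 0,"tz": -2.1,"wx": 0,"wy": -1.9,"wz": 0,"gripper": 5},
    {"tx": -0.19,"ty": 0,"tz": -2.35,"wx": 0,"wy": -2.5,"wz": 0,"gripper": 5},
    {"tx": -0.19,"ty": 0,"tz": -2.35,"wx": 0,"wy": -2.5,"wz": 0,"gripper": 5}
  ]
}}

```text
time: 7.98
position: [0.4908, -0.3729, 0.2076]
tcp_rot: [2.871, -1.27, 0.009]
contact_force: [0.1, 0.5, -0.9]
width: 0.0174
finger_force: 35.0
```

Call:
{"op": "apply_moves", "data": {
  "moves": [
    {"tx": 0,"ty": 0,"tz": 0,"wx": 0,"wy": 0,"wz": 0,"gripper": 5},
    {"tx": 0,"ty": 0,"tz": 0,"wx": 0,"wy": 0,"wz": 0,"gripper": 5},
    {"tx": 0,"ty": 0,"tz": 0,"wx": 0,"wy": 0,"wz": 0,"gripper": 5},
    {"tx": 0,"ty": 0,"tz": 0,"wx": 0,"wy": 0,"wz": 0,"gripper": 5},
    {"tx": 0,"ty": 0,"tz": 0,"wx": 0,"wy": 0,"wz": 0,"gripper": 5},
    {"tx": 0,"ty": 0,"tz": 0,"wx": 0,"wy": 0,"wz": 0,"gripper": 5}
  ]
}}

```text
time: 8.72
position: [0.4894, -0.3714, 0.205]
tcp_rot: [-2.873, 1.271, 0.0]
contact_force: [0.6, 1.0, -1.1]
width: 0.0177
finger_force: 35.0
```

```bash
python3 - <<'E'
from h import *
s=get_state();print(s['time'],s['position'],s['contact_force'],s['width'],s['finger_force'],np.abs(s['qvel']).max())
print(torack(s['position'])*1000,np.degrees((R.from_rotvec(s['tcp_rot']).inv()*tool(0)).as_rotvec()))
for d in(-.13,.12):
  p=s['position']+d*np.array([np.cos(YS),np.sin(YS),0]);p[2]+=.003;print('pred side end px',proj('side',p))
cv2.imwrite('pics/side7.png',get_image('side')[:,:,::-1])
E
```

```text
8.725 [ 0.48938624 -0.37143141  0.20501377] [ 0.58297829  0.96383198 -1.06432508] 0.0177339855966425 34.97419774532318 0.0013964586357485993
[ 20.12222309 -10.5791224 ] [ 0.0010772   0.00315969 -0.01686012]
pred side end px [[234.81937803 138.12353174]]
pred side end px [[342.36231894 171.92683724]]
```

View pics/side7.png

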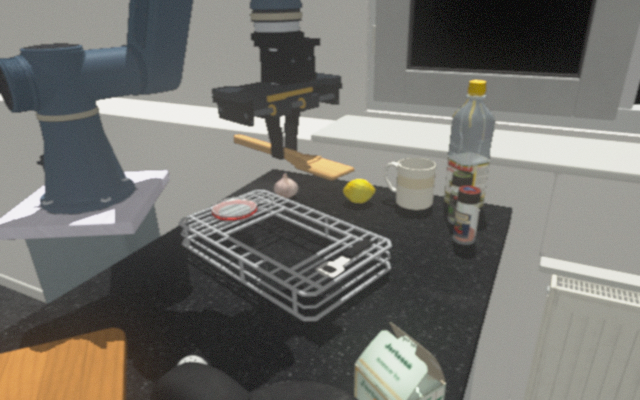

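The spatula is held level. Its ends sit at about (235,139) and (343,171), as predicted, roughly 15 cm above the opening, and the lid, opener, lemon, garlic and mug look undisturbed.

```bash
python3 -c "from bench import *;print(job_done())"
```

```text
the job is handed in; nothing more can be done
None
```

The spatula came out blade-first through the opening and is held still and level about 15 cm above it; sensed force at the pauses stayed under 3 N, the other items look unmoved, and the job was handed in at about 8.8 s.

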